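Fit the bench pin into its sprung holder

TASK

Fit the wooden bench pin into its spring holder: hold it flat, notched working end towards the robot, press the tilted plate down with it until the plate lies level, then slide it straight in under the lip, gently, until it pushes the little ejector plunger right back against the stop. Let go so that the pin stays clamped level and fully home, without forcing anything or disturbing the other things on the bench.

Things in the scene. Friction and masses are not known exactly. Their poses are not given: they have to be found in the camera images.
- holder: Bench-pin holder bolted to the bench: grey and dark steel fixture, 215 mm long (x), 104 wide (y), 80 high. Origin on the bench under the middle of its lip; +x = way the pin is pushed in, -x = open mouth, facing the robot; z up. Base 10 mm thick, x -105 to +110 mm. Between two uprights (66 mm apart inside) under the lip runs the tilt plate; behind the lip is a stop with a plunger.
- lip_front (a point): Middle of the lip's front lower edge: x -15, y 0, z 64 mm in the holder; same axes. The lip is a cross bar on the uprights, both x -15 to +15 mm; flat underside at z 64 mm, top at 76 (screw heads 80). Its front edge has a sloped lead-in and the uprights small flared guides, reaching forward to x -22 mm. The pin goes in under it.
- tilt_plate (a joint): Aluminium plate 185 x 46 x 5 mm, hinged at its rear end (holder x +90, z 39 mm). Angle in rad: 0 = level (top face at z 42 mm, the pin's 22 mm under the lip), positive = front raised. A spring holds it at 0.14, mouth too low for the pin; a hard stop ends it at -0.025 (2.5 mm under level at the lip). Spring about 0.55 to 0.75 N m: some 4 N at the front edge, 8 N under the lip.
- plate_front (a point): Middle of the front edge of the tilt plate's top face (holder x -95 mm; z 42 mm when level, about 68 mm raised). It moves with the plate; z normal to the plate, x towards the hinge.
- plunger (a joint): Brass ejector plunger, 10 mm diameter, in a stop pad (20 mm diameter, centre at holder z 53.5 mm). In m: 0 = standing 5 mm out of the pad, 0.005 = flush, where the pin meets the rigid pad. Spring 1 N (out) to 2 N (in); friction of the clamped pin holds it in. The pad face is set anew each time between holder x +6 and +34 mm and is not measured: feel for it.
- bench_pin: Loose brown hardwood bench pin with a sawing hole and a notched -x end, 90 mm long (x), 62 wide (y), 22 high, about 0.09 kg. Origin in the middle of its underside; z up; +x = rear end, which goes into the holder. Starts flat, right of the holder. Grip it across its 62 mm width, about 30 mm to the -x side of its middle, so that the fingers stay in front of the uprights.
- pin_rear (a point): Centre of the bench pin's rear end face (pin x +45, z 11 mm); axes as the pin's.
- bead_jar: Bystander: small clear jar with a white lid and pink beads, 44 mm diameter, 48 mm high; origin in the middle of its underside.
- tape_roll: Bystander: roll of masking tape lying flat, 69 mm diameter, 18 mm high; origin in the middle of its underside.
- loupe: Bystander: folding steel loupe, 42 x 75 x 15 mm; origin in the middle of its underside.
Not all that is in view belongs to the job. What is shaped like the bench_pin but pink or turquoise is not meant.

How it is judged:
On the way:
1. the tilt plate is pressed down level by the bench pin, while the pin is still in front of the lip (value of joint tilt_plate below 0.025 rad and x of pin_rear in the frame of holder below -0.01 m and contact force between bench_pin and holder above 1 N), for 0.1 s.
At the end, for the whole second after the job is handed in: The tilt plate is level within 0.02 rad; the pin lies upright and flat (within 0.04 rad) under the lip, in line with the holder within 0.07 rad, rear end in; it holds the plunger at least 3 mm back; it is released and at rest (value of joint tilt_plate between -0.02 and 0.02 rad and value of joint plunger above 0.003 m and angle between the x axis of bench_pin and the x axis of holder, either way round below 0.07 rad and angle between bench_pin's own z axis and vertical below 0.04 rad and x of pin_rear in the frame of holder above 0.002 m and linear speed of bench_pin below 0.01 m/s and contact force between the fingers and bench_pin below 0.1 N); the robot touches nothing.
It fails at once if the held pin is forced against the holder (contacts adding up to over 36 N; at rest they add up to 17 N) (contact force between bench_pin and holder above 36 N and contact force between the fingers and bench_pin above 1 N).
It fails at once if the fingers or arm push on the holder itself with over 15 N (contact force between the arm and holder above 15 N).
It fails at once if a bystander (jar, tape roll or loupe) is moved by more than 25 mm (distance of any of bead_jar, tape_roll, loupe from where it was at the start of the episode above 0.025 m).
It also fails if it takes over 61 s, if anything falls off the work surface, if the arm or the gripper's body presses on something with over 40 N, if the wrist force passes 120 N, or if a joint passes its speed limit or range.

ROBOT

A 7-joint arm with a two-finger parallel gripper is mounted at the origin on a cart in front of the work surface, level with it; the furniture and walls round the work are solid. World frame = base frame: x ahead of the robot, y to its left, z up, the work surface at z = 0. Lengths are in m, angles in rad, forces in N, time in s.
With the tool pointing down it reaches from about 0.425 to 0.925 m from the base axis. Payload 6.8 kg.
Tool frame: the origin (TCP) lies midway between the tips of the shut fingers; the grasp point (between the pads) lies 19 mm behind it; z points along the fingers, y is the line along which they close (so a half turn about z gives the same grasp; the last joint's range is limited). The gripper opens to 85 mm and grips with 20 to 120 N. Pads are 22 mm wide; open, the fingers measure 114 mm over their backs; the gripper's body (76 mm by 85 mm) begins 54 mm behind the grasp point. The pads swing forward as they close: fully open they stand 13 mm farther back than shut.
Start: joints at [-0.108, 0.477, 0.022, 1.555, -0.011, 1.109, -0.083], TCP at [0.675, 0, 0.231] pointing down, gripper open.
Joint ranges: [-2.96, 2.96], [-0.34, 2.1], [-1.41, 1.46], [0.24, 2.44], [-1.37, 4.51], [0.17, 1.92], [-2.96, 2.96]. Speed limits (rad/s): [2.39, 2.39, 3.14, 3.14, 3.14, 3.14, 3.14].

INTERFACE

Orientations are given as a unit quaternion [w, x, y, z].
In Python, from station import * gives the robot as it stands. The module is installed in compiled form; this text tells all that it offers.
- The arm moves only by the shell command python3 -m jog 'ROWS' [OPENING] [FORCE]. ROWS is JSON, a list of rows, each an object of numbers: "x", "y", "z": the shift along the tool's x, y, z in m; "ax", "ay", "az": the turn, a rotation vector about the tool's x, y, z in rad. In form: [{"x": .., "y": .., "z": .., "ax": .., "ay": .., "az": ..}, ...]. A call has 1 to 12 rows; each row is the pose to reach, as a shift and turn from the pose commanded when the call began, along the tool's axes at that moment; what a row does not reach only later rows make up. A row lasts 1/10 s, in which the tool goes at most 50 mm and 8.59 degrees, less where a joint would pass 70% of its speed; a pose out of reach is approached as far as the arm can. A call with a gripper value outside its range is refused whole. OPENING is the opening, from 0 (shut) to 1 (fully open), set as the call begins (- or left out, the last holds). The fingers move at their own pace and stop on an object; FORCE is the grip in N (left out, the last holds). Time passes only in rows, so rows that repeat a pose let the fingers close. It gives the time, the measured TCP pose, the force, the opening and the grip force at its end, in the units of the state.
- get_obs(): the state, without advancing time (a new reading comes with each control period).
- read_camera(name): name is "scene" or "side" or "wrist"; returns the picture (400x640x3 uint8, red, green, blue); there is no depth.
- camera_params(name): a dict with "K" (3x3 intrinsics, pixels), "D" ([k1, k2, p1, p2, k3] as OpenCV has them; the pictures are not rectified), "origin" and "attitude" of the camera in the world. Camera axes: x right, y up, looking along -z (the intrinsics and any distortion apply to the point x, -y, -z); pixel columns grow to the right and rows downward; lengths in m; the calibration is good to about 2 mm. A picture is of the moment at which its call begins: read the wrist's pose just before it. camera_params takes no time and is no camera call; for the wrist camera it gives the pose at the moment of the call.
- hand_in(): hands the job in; it is judged then, once.
The state is a dict: "t": time; "q": joint angles; "joint_vel": joint speeds; "joint_torque": joint torques, N m; "eef_pos": TCP position; "tool_rot": TCP orientation; "contact_force": force on the tool from outside, world axes, zero at the start; "torque": the same for the moment, N m; "gripper_width": opening from 0.0 (shut) to 1.0 (fully open); "grasp_force": force on a finger pad.
Only numpy, scipy, OpenCV 4.12 (cv2) and the standard library are available. Lean on these libraries where they do the work, as an engineer would, in place of code of your own. Each camera call takes 0.05 s, during which the arm holds its last target. There are 200 camera calls.

## Working session

There is one attempt and no reset: what is moved stays moved. The work goes in short steps, Python scripts to look and compute and a shell command to move; the robot and the scene stay as the last step left them, time stands still between calls to the robot, and variables do not carry over. Pictures are saved under pics/ and viewed, at most 10 in all, crops included, and the job is handed in when it is done.

```bash
mkdir -p pics
cat > h.py <<'E'
import numpy as np,cv2
from station import *
from scipy.spatial.transform import Rotation as R
def cam(n):
    p=camera_params(n); a=np.array(p['attitude'],float)
    M=a if a.shape==(3,3) else R.from_quat(a[[1,2,3,0]]).as_matrix()
    return np.array(p['K']),np.array(p['D'],float),np.array(p['origin']),M
def ray(c,uv):
    K,D,o,M=c
    n=cv2.undistortPoints(np.array(uv,float).reshape(-1,1,2),K,D).reshape(-1,2)
    return (M@np.c_[n[:,0],-n[:,1],-np.ones(len(n))].T).T
def onz(c,uv,z):
    d=ray(c,uv); o=c[2]; return o+d*((z-o[2])/d[:,2])[:,None]
def proj(c,P):
    K,D,o,M=c; q=(np.atleast_2d(P)-o)@M
    q=q*[1,-1,-1]
    return cv2.projectPoints(q.reshape(-1,1,3),np.zeros(3),np.zeros(3),K,D)[0].reshape(-1,2)
def st():
    s=get_obs(); print(s['t'],np.round(s['eef_pos'],4),np.round(s['tool_rot'],4),np.round(s['contact_force'],2),s['gripper_width'],s['grasp_force'])
E
python3 - <<'E'
from h import *
st()
ims=[]
for n in("scene","side","wrist"):
    c=cam(n); im=read_camera(n)[:,:,::-1]; np.save(f'pics/{n}0.npy',im); print(n,camera_params(n))
    ims.append(im); cv2.imwrite(f'pics/{n}0.png',im)
E
```

```text
0.0 [ 0.6744 -0.      0.2303] [-6.000e-04  7.071e-01  7.071e-01 -7.000e-04] [ 0.19 -0.62 -0.3 ] 0.998837270605146 0.0
scene {'K': array([[475.81368617,   0.        , 318.72786934],
       [  0.        , 475.81368617, 202.29151389],
       [  0.        ,   0.        ,   1.        ]]), 'D': array([-0.12571863,  0.        ,  0.        ,  0.        ,  0.        ]), 'origin': array([ 0.04173245, -0.69935072,  0.87550831]), 'attitude': array([ 0.86667394,  0.36193549, -0.12331602, -0.32042494])}
side {'K': array([[377.83740365,   0.        , 321.49710304],
       [  0.        , 377.83740365, 202.79484696],
       [  0.        ,   0.        ,   1.        ]]), 'D': array([0.01589171, 0.        , 0.        , 0.        , 0.        ]), 'origin': array([ 0.24629077, -0.78984896,  0.6154512 ]), 'attitude': array([ 0.87539586,  0.44898373, -0.08576988, -0.15728709])}
wrist {'K': array([[306.23540097,   0.        , 318.01563387],
       [  0.        , 306.23540097, 199.2103744 ],
       [  0.        ,   0.        ,   1.        ]]), 'D': array([-0.02019359,  0.        ,  0.        ,  0.        ,  0.        ]), 'origin': array([0.6740103 , 0.06958764, 0.37294076]), 'attitude': array([ 9.90191642e-01, -1.39714663e-01,  5.67843689e-04,  4.43015912e-05])}
```

View pics/scene0.png

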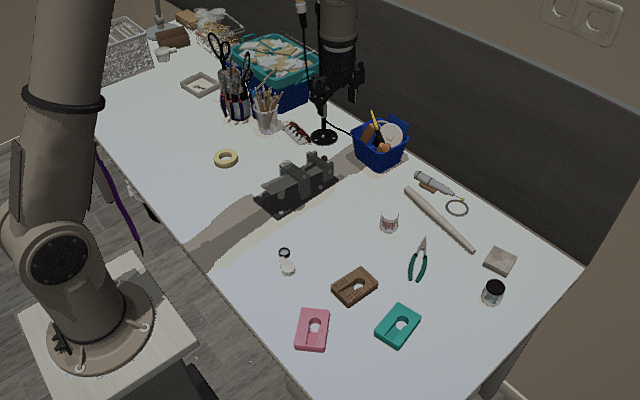

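View pics/side0.png

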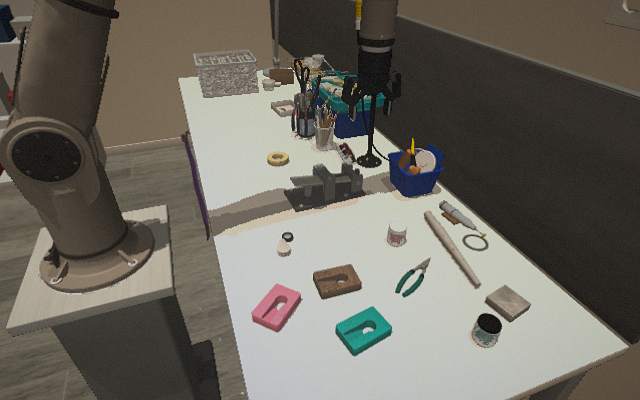

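The scene image shows three pin-shaped blocks: brown at scene (355,286) / side (337,281), pink at (312,330) and turquoise at (398,326). Only the brown one matches "brown hardwood". The holder is at scene (297,185), the jar at (389,222), the loupe at (286,262) and the tape at (226,158).

Run:
```python
from h import *
for n,b in(("scene",(325,260,385,312)),("side",(305,258,368,304))):
    im=np.load(f'pics/{n}0.npy'); c=cam(n)
    hsv=cv2.cvtColor(im.copy(),cv2.COLOR_BGR2HSV); x0,y0,x1,y1=b
    m=np.zeros(im.shape[:2],np.uint8); m[y0:y1,x0:x1]=((hsv[...,2]<150)&(hsv[...,1]>60)&((hsv[...,0]<25)|(hsv[...,0]>170)))[y0:y1,x0:x1]*255
    cn=max(cv2.findContours(m,0,2)[0],key=cv2.contourArea)
    h=cv2.convexHull(cn); ap=cv2.approxPolyDP(h,2.5,True).reshape(-1,2)
    print(n,cv2.contourArea(cn),ap.tolist()); print(np.round(onz(c,ap,.022)[:,:2],3).tolist())
    print(np.round(onz(c,ap,0)[:,:2],3).tolist())
s=np.load('pics/scene0.npy'); d=np.load('pics/side0.npy'); w=np.load('pics/wrist0.npy')
A=cv2.resize(s[140:310,240:390],(400,453)); A=cv2.resize(s[145:305,245:385],None,fx=2.8,fy=2.8,interpolation=2)
B=cv2.resize(w,(400,250)); 
cv2.imwrite('pics/crop1.png',np.vstack([np.hstack([A[:448],np.zeros((448,8,3),np.uint8),cv2.resize(d[150:310,270:390],(336,448),interpolation=2)])]))
```

```text
scene 1055.5 [[362, 267], [377, 281], [376, 288], [347, 307], [332, 292], [332, 284]]
[[0.52, -0.258], [0.519, -0.307], [0.504, -0.319], [0.425, -0.313], [0.426, -0.264], [0.439, -0.248]]
[[0.533, -0.246], [0.531, -0.297], [0.516, -0.309], [0.435, -0.303], [0.436, -0.253], [0.45, -0.237]]
side 1066.5 [[350, 264], [360, 281], [360, 288], [322, 298], [313, 280], [314, 272]]
[[0.521, -0.254], [0.52, -0.307], [0.512, -0.324], [0.429, -0.322], [0.429, -0.27], [0.438, -0.249]]
[[0.531, -0.234], [0.53, -0.289], [0.522, -0.307], [0.436, -0.304], [0.435, -0.251], [0.445, -0.229]]
```

View pics/crop1.png

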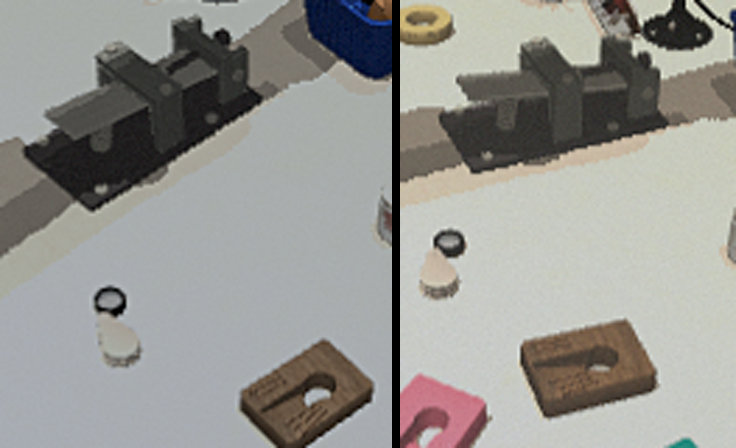

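View pics/wrist0.png

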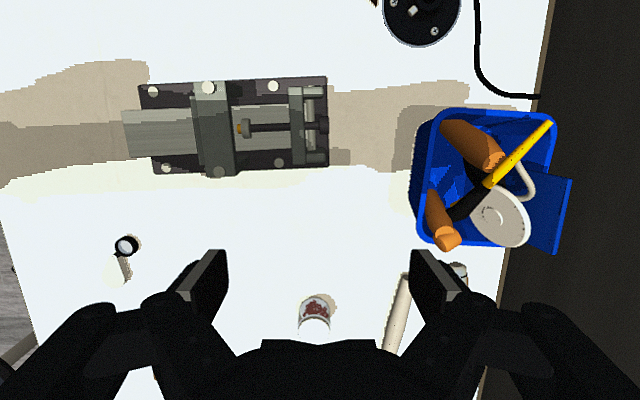

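The crop confirms the brown block, with its slot open toward the robot and its hole nearer the rear. The wrist view shows the holder, with base corners at about (138,84), (327,76), (328,163) and (153,173). Next I hover over the pin with a 90° turn.

```bash
python3 - <<'E'
from h import *
c=cam("wrist")
P=[[138,84],[327,76],[328,163],[153,173]]
print("base",np.round(onz(c,P,.01),4).tolist())
# screws on lip / lip bar corners at z 76
print("lip",np.round(onz(c,[[191,82],[226,80],[231,176],[196,178]],.076),4).tolist())
E
python3 -m jog '[{"x":-0.277,"y":-0.226,"z":0.03,"az":1.64},{"x":-0.277,"y":-0.226,"z":0.03,"az":1.64},{"x":-0.277,"y":-0.226,"z":0.03,"az":1.64},{"x":-0.277,"y":-0.226,"z":0.03,"az":1.64},{"x":-0.277,"y":-0.226,"z":0.03,"az":1.64},{"x":-0.277,"y":-0.226,"z":0.03,"az":1.64},{"x":-0.277,"y":-0.226,"z":0.03,"az":1.64},{"x":-0.277,"y":-0.226,"z":0.03,"az":1.64},{"x":-0.277,"y":-0.226,"z":0.03,"az":1.64},{"x":-0.277,"y":-0.226,"z":0.03,"az":1.64},{"x":-0.277,"y":-0.226,"z":0.03,"az":1.64},{"x":-0.277,"y":-0.226,"z":0.03,"az":1.64}]' 1
python3 - <<'E'
from h import *
st(); c=cam("wrist"); im=read_camera("wrist")[:,:,::-1]; np.save('pics/w1.npy',im); cv2.imwrite('pics/w1.png',im)
import pickle; pickle.dump(c,open('pics/w1.pkl','wb'))
print(proj(c,[[.478,-.279,.022]]))
E
```

```text
base [[0.4713, 0.0998, 0.01], [0.6836, 0.1072, 0.01], [0.6855, 0.01, 0.01], [0.4737, -0.0019, 0.01]]
lip [[0.5575, 0.0956, 0.076], [0.5898, 0.0972, 0.076], [0.5876, 0.008, 0.076], [0.5525, 0.006, 0.076]]
0.15 [ 0.6746 -0.      0.2305] [-5.000e-04  7.071e-01  7.071e-01 -5.000e-04] [-0.43  0.45  0.01] 0.9977156907326566 0.0
[[181.38207086 365.35394549]]validation failed for argument at $[0]...
```

View pics/w1.png

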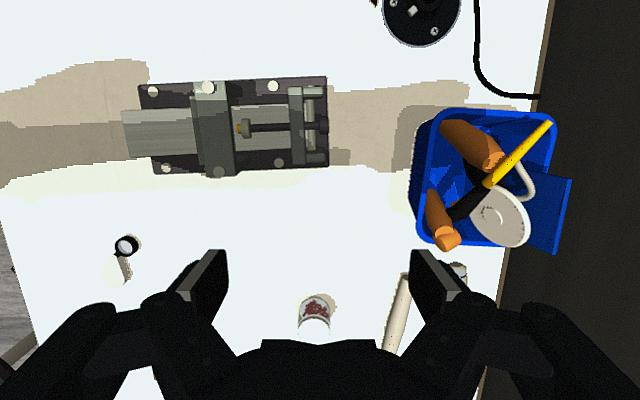

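The image is unchanged because the call was refused; the format probably needs all six keys. I'll retry that way.

```bash
python3 -m jog '[{"x":-0.277,"y":-0.226,"z":0.03,"ax":0,"ay":0,"az":1.64},{"x":-0.277,"y":-0.226,"z":0.03,"ax":0,"ay":0,"az":1.64},{"x":-0.277,"y":-0.226,"z":0.03,"ax":0,"ay":0,"az":1.64},{"x":-0.277,"y":-0.226,"z":0.03,"ax":0,"ay":0,"az":1.64},{"x":-0.277,"y":-0.226,"z":0.03,"ax":0,"ay":0,"az":1.64},{"x":-0.277,"y":-0.226,"z":0.03,"ax":0,"ay":0,"az":1.64},{"x":-0.277,"y":-0.226,"z":0.03,"ax":0,"ay":0,"az":1.64},{"x":-0.277,"y":-0.226,"z":0.03,"ax":0,"ay":0,"az":1.64},{"x":-0.277,"y":-0.226,"z":0.03,"ax":0,"ay":0,"az":1.64},{"x":-0.277,"y":-0.226,"z":0.03,"ax":0,"ay":0,"az":1.64},{"x":-0.277,"y":-0.226,"z":0.03,"ax":0,"ay":0,"az":1.64},{"x":-0.277,"y":-0.226,"z":0.03,"ax":0,"ay":0,"az":1.64}]' 1
python3 - <<'E'
from h import *
st(); c=cam("wrist"); im=read_camera("wrist")[:,:,::-1]; np.save('pics/w1.npy',im); cv2.imwrite('pics/w1.png',im)
import pickle; pickle.dump(c,open('pics/w1.pkl','wb'))
print(proj(c,[[.478,-.279,.022]]))
E
```

```text
t: 1.4
eef_pos: [0.4489, -0.2769, 0.2012]
tool_rot: [0.0, 0.999, -0.035, -0.0]
contact_force: [-0.1, 0.3, 0.4]
gripper_width: 1.001
grasp_force: 0.0
1.4 [ 0.4489 -0.2769  0.2012] [ 0.000e+00  9.994e-01 -3.510e-02 -1.000e-04] [-0.15  0.35  0.39] 1.0009023760400246 0.0
[[317.44562935 151.31735878]]
```

```bash
cat > pin.py <<'E'
from h import *
import pickle
c=pickle.load(open('pics/w1.pkl','rb')); im=np.load('pics/w1.npy')
hsv=cv2.cvtColor(im.copy(),cv2.COLOR_BGR2HSV)
m=((hsv[...,1]>70)&(hsv[...,2]>30)&(hsv[...,2]<200)&((hsv[...,0]<25)|(hsv[...,0]>172))).astype(np.uint8)*255
m[:80]=0;m[260:]=0;m[:,:230]=0;m[:,400:]=0
cn=max(cv2.findContours(m,0,1)[0],key=cv2.contourArea)
v=im.copy(); cv2.drawContours(v,[cn],-1,(0,255,0),1)
cv2.imwrite('pics/w1b.png',v)
P=onz(c,cn.reshape(-1,2),.022)[:,:2].astype(np.float32)
r=cv2.minAreaRect(P*1000); print(r,cv2.boxPoints(r).round(1).tolist())
ap=cv2.approxPolyDP(cv2.convexHull(cn),2.5,True).reshape(-1,2); print(ap.tolist(),onz(c,ap,.022)[:,:2].round(4).tolist())
E
python3 pin.py
```

```text
((478.55389404296875, -278.5614013671875), (60.68423843383789, 88.6734619140625), 87.37909698486328) [[432.8999938964844, -306.79998779296875], [521.5, -310.8999938964844], [524.2000122070312, -250.3000030517578], [435.70001220703125, -246.1999969482422]]
[[344, 107], [346, 188], [294, 192], [289, 171], [289, 109]] [[0.5205, -0.3088], [0.4364, -0.307], [0.4359, -0.2505], [0.4593, -0.2473], [0.5225, -0.2534]]
```

View pics/w1b.png

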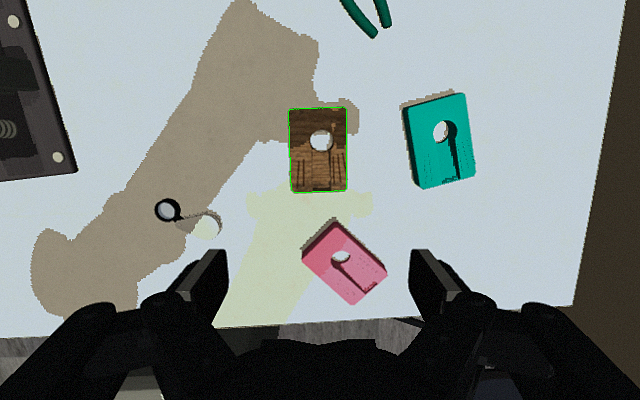

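The enlarged view shows the brown pin outlined at rows 107–192, columns 289–347, with its slot toward the robot. Its measured size of 61×89 mm fits the given 62×90, with the centre at (.4785, −.2786) and yaw −.046. The loupe is at (180,215). Next I descend and grip.

```bash
python3 -m jog '[{"x":0,"y":0,"z":0.05,"ax":0,"ay":0,"az":-0.024},{"x":0,"y":0,"z":0.1,"ax":0,"ay":0,"az":-0.024},{"x":0,"y":0,"z":0.14,"ax":0,"ay":0,"az":-0.024},{"x":0,"y":0,"z":0.17,"ax":0,"ay":0,"az":-0.024},{"x":0,"y":0,"z":0.19,"ax":0,"ay":0,"az":-0.024},{"x":0,"y":0,"z":0.2,"ax":0,"ay":0,"az":-0.024},{"x":0,"y":0,"z":0.2,"ax":0,"ay":0,"az":-0.024}]' 1
python3 -m jog '[{"x":0,"y":0,"z":0,"ax":0,"ay":0,"az":0},{"x":0,"y":0,"z":0,"ax":0,"ay":0,"az":0},{"x":0,"y":0,"z":0,"ax":0,"ay":0,"az":0},{"x":0,"y":0,"z":0,"ax":0,"ay":0,"az":0},{"x":0,"y":0,"z":0,"ax":0,"ay":0,"az":0},{"x":0,"y":0,"z":0,"ax":0,"ay":0,"az":0},{"x":0,"y":0,"z":0,"ax":0,"ay":0,"az":0},{"x":0,"y":0,"z":0,"ax":0,"ay":0,"az":0}]' 0 100
```

```text
t: 2.15
eef_pos: [0.4484, -0.2766, 0.0003]
tool_rot: [-0.001, 1.0, -0.022, -0.001]
contact_force: [1.0, 0.5, 0.8]
gripper_width: 1.001
grasp_force: 0.0
t: 2.95
eef_pos: [0.45, -0.2776, 0.0032]
tool_rot: [0.0, 1.0, -0.022, 0.001]
contact_force: [-1.7, 1.0, 7.7]
gripper_width: 0.698
grasp_force: 108.0
```

```bash
python3 -m jog '[{"x":0,"y":0,"z":-0.03,"ax":0,"ay":0,"az":0},{"x":0,"y":0,"z":-0.07,"ax":0,"ay":0,"az":0},{"x":0,"y":0,"z":-0.12,"ax":0,"ay":0,"az":0},{"x":0,"y":0,"z":-0.18,"ax":0,"ay":0,"az":0},{"x":0,"y":0,"z":-0.18,"ax":0,"ay":0,"az":0}]'
python3 -m jog '[{"x":0,"y":-0.04,"z":0,"ax":0,"ay":0,"az":-0.02},{"x":0,"y":-0.08,"z":0,"ax":0,"ay":0,"az":-0.08},{"x":0,"y":-0.13,"z":0,"ax":0,"ay":0,"az":-0.08},{"x":0,"y":-0.18,"z":0,"ax":0,"ay":0,"az":-0.08},{"x":0,"y":-0.23,"z":0,"ax":0,"ay":0,"az":-0.08},{"x":0.002,"y":-0.28,"z":0,"ax":0,"ay":0,"az":-0.08},{"x":0.002,"y":-0.32,"z":0,"ax":0,"ay":0,"az":-0.08},{"x":0.002,"y":-0.33,"z":0,"ax":0,"ay":0,"az":-0.08},{"x":0.002,"y":-0.33,"z":0,"ax":0,"ay":0,"az":-0.08},{"x":0.002,"y":-0.33,"z":0,"ax":0,"ay":0,"az":-0.08}]'
python3 - <<'E'
from h import *
import pickle
st(); D={}
for n in("wrist","side","scene"):
    D[n]=cam(n),read_camera(n)[:,:,::-1].copy(); cv2.imwrite(f'pics/{n}2.png',D[n][1])
pickle.dump(D,open('pics/2.pkl','wb'))
E
```

```text
t: 3.45
eef_pos: [0.4519, -0.2789, 0.1879]
tool_rot: [0.002, 1.0, -0.023, 0.005]
contact_force: [-0.2, 0.3, -1.2]
gripper_width: 0.694
grasp_force: 108.2
t: 4.45
eef_pos: [0.4657, 0.0512, 0.1813]
tool_rot: [0.0, 1.0, 0.017, -0.0]
contact_force: [0.5, -0.7, -1.1]
gripper_width: 0.699
grasp_force: 108.1
4.45 [0.4657 0.0512 0.1813] [ 3.000e-04  9.999e-01  1.690e-02 -1.000e-04] [ 0.48 -0.65 -1.14] 0.6988823276550501 108.11961650848389
```

View pics/wrist2.png

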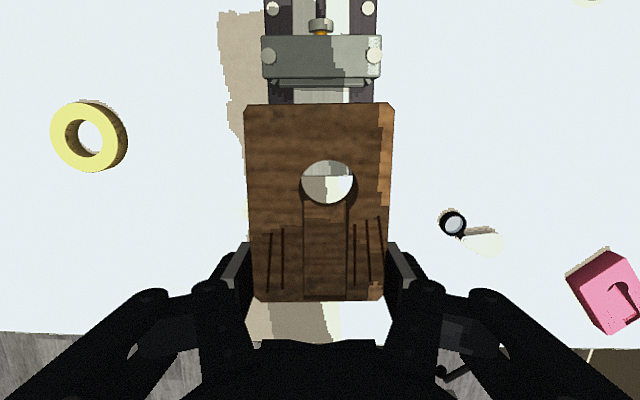

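The image shows the pin held straight, with its rear edge at row ~103 (columns 246–394). The lip is ahead, its screws at (268,56) and (374,56), and the plunger is behind it at (320,25). I'll measure the pin pose in the hand and the holder.

```bash
cat > m2.py <<'E'
from h import *
import pickle
D=pickle.load(open('pics/2.pkl','rb')); c,im=D['wrist']; K,Dd,o,M=c
hsv=cv2.cvtColor(im,cv2.COLOR_BGR2HSV); g=cv2.cvtColor(im,cv2.COLOR_BGR2GRAY)
m=((hsv[...,1]>70)&((hsv[...,0]<25)|(hsv[...,0]>172))&(hsv[...,2]<220)).astype(np.uint8)*255
m[:90]=0;m[315:]=0;m[:,:235]=0;m[:,405:]=0
def line(pts): 
    vx,vy,x,y=cv2.fitLine(np.array(pts,np.float32),cv2.DIST_HUBER,0,.01,.01).ravel(); return np.cross([x,y,1],[x+vx,y+vy,1])
rows=[(min(np.where(m[r])[0]),max(np.where(m[r])[0]),r) for r in range(115,235,5)]
L=line([(a,r) for a,b,r in rows]);Rr=line([(b+1,r) for a,b,r in rows])
cols=[(x,min(np.where(m[:,x])[0]),max(np.where(m[:,x])[0])) for x in range(262,380,5)]
T=line([(x,a) for x,a,b in cols]);B=line([(x,b+1) for x,a,b in cols if x<305 or x>350])
X=lambda p,q:(lambda v:v[:2]/v[2])(np.cross(p,q))
C=np.array([X(L,T),X(Rr,T),X(Rr,B),X(L,B)]); print("corners",C.round(1).tolist())
obj=np.array([[45,31,22],[45,-31,22],[-45,-31,22],[-45,31,22]],float)/1000
ok,rv,tv=cv2.solvePnP(obj,C,K,Dd,flags=cv2.SOLVEPNP_IPPE)
F=np.diag([1,-1,-1]); Rw=M@F@R.from_rotvec(rv.ravel()).as_matrix(); p=o+M@F@tv.ravel()
print("pin pnp",p.round(4),"x",Rw[:,0].round(3),"z",Rw[:,2].round(3), "reproj",np.abs(cv2.projectPoints(obj,rv,tv,K,Dd)[0].reshape(-1,2)-C).max())
for n in('wrist',):
    s=onz(c,[[268,56],[374,56]],.08); print("screws",s.round(4).tolist(),"mid",s.mean(0).round(4))
    e=onz(c,[[262,37],[382,37],[382,78],[262,78]],.076); print("lip top",e.round(4).tolist(),e.mean(0).round(4))
st()
v=cv2.resize(im[0:110,230:410],None,fx=4,fy=4,interpolation=2); cv2.imwrite('pics/lip2.png',v)
E
python3 m2.py
```

```text
corners [[243.0, 104.4], [395.1, 102.4], [383.8, 300.7], [252.8, 302.3]]
pin pnp [0.4941 0.0497 0.218 ] x [ 0.042 -0.988  0.147] z [-0.127 -0.151 -0.98 ] reproj 188.4050156076469
screws [[0.573, 0.0909, 0.08], [0.5756, 0.0132, 0.08]] mid [0.5743 0.052  0.08  ]
lip top [[0.5864, 0.0958, 0.076], [0.5894, 0.0077, 0.076], [0.5611, 0.0052, 0.076], [0.558, 0.0962, 0.076]] [0.5737 0.0512 0.076 ]
4.6 [0.4658 0.0507 0.1813] [ 2.000e-04  9.999e-01  1.580e-02 -1.000e-04] [ 0.55 -0.19 -0.36] 0.6991680763164916 108.11910152435303
```

View pics/lip2.png

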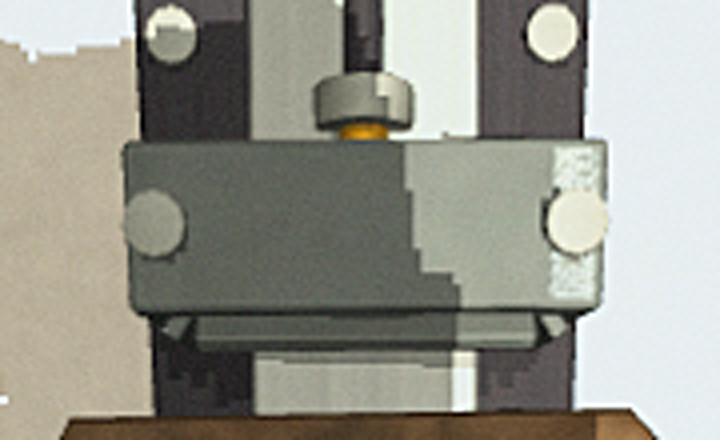

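```bash
python3 - <<'E'
s=open('m2.py').read()
s=s.replace("ok,rv,tv=cv2.solvePnP(obj,C,K,Dd,flags=cv2.SOLVEPNP_IPPE)","obj[:,2]=0\nok,rv,tv=cv2.solvePnP(obj,C,K,Dd,flags=cv2.SOLVEPNP_ITERATIVE)")
s=s.replace('"pin pnp",p','"pin pnp",p-.022*Rw[:,2]')
s+='''
print("pad front top",onz(c,[[321,32]],.0635).round(4))
s=onz(c,[[268.3,55.5],[374.3,55.5]],.08); d=s[0]-s[1]; print(s.mean(0).round(4), "yaw",np.arctan2(-d[0],d[1]),np.hypot(*d[:2]))
print("pad edges y",onz(c,[[309,26],[333,26]],.0535).round(4).tolist())
'''
open('m2.py','w').write(s)
E
python3 m2.py
```

```text
corners [[243.0, 104.4], [395.1, 102.4], [383.8, 300.7], [252.8, 302.3]]
pin pnp [0.49219072 0.05142994 0.1736636 ] x [ 0.998  0.035 -0.05 ] z [ 0.051 -0.012  0.999] reproj 1.0591723108450708
screws [[0.573, 0.0909, 0.08], [0.5756, 0.0132, 0.08]] mid [0.5743 0.052  0.08  ]
lip top [[0.5864, 0.0958, 0.076], [0.5894, 0.0077, 0.076], [0.5611, 0.0052, 0.076], [0.558, 0.0962, 0.076]] [0.5737 0.0512 0.076 ]
4.6 [0.4658 0.0507 0.1813] [ 2.000e-04  9.999e-01  1.580e-02 -1.000e-04] [ 0.55 -0.19 -0.36] 0.6991680763164916 108.11910152435303
pad front top [[0.5939 0.0526 0.0635]]
[0.5746 0.0518 0.08  ] yaw 0.03397648756267583 0.07768725141049702
pad edges y [[0.6002, 0.0622, 0.0535], [0.6009, 0.0432, 0.0535]]
```

```bash
cat > m3.py <<'E'
from h import *
import pickle,sys
D=pickle.load(open(sys.argv[1],'rb')); outs=[]
ctr=np.array([float(a) for a in sys.argv[2:5]]); yaw=.034
Rz=R.from_euler('z',yaw).as_matrix()
for n in('side','scene'):
    c,im=D[n]; v=im.copy()
    P=lambda x,y,z:proj(c,ctr+Rz@np.array([x,y,z])/1000)[0]
    u=P(15,-31,11).astype(int); 
    big=cv2.resize(im[u[1]-45:u[1]+45,u[0]-60:u[0]+60],None,fx=6,fy=6,interpolation=cv2.INTER_CUBIC)
    for q in([45,-31,0],[-45,-31,0],[45,-31,22],[-45,-31,22]):
        w=(P(*q)-u+[60,45])*6; cv2.circle(big,tuple(int(a) for a in w),3,(0,255,0),1)
    outs.append(big[100:400]); print(n,u-[60,45])
cv2.imwrite(sys.argv[5],np.vstack(outs))
E
python3 m3.py pics/2.pkl .4922 .0514 .178 pics/pv.png
```

```text
side [243  97]
scene [217 106]
```

View pics/pv.png

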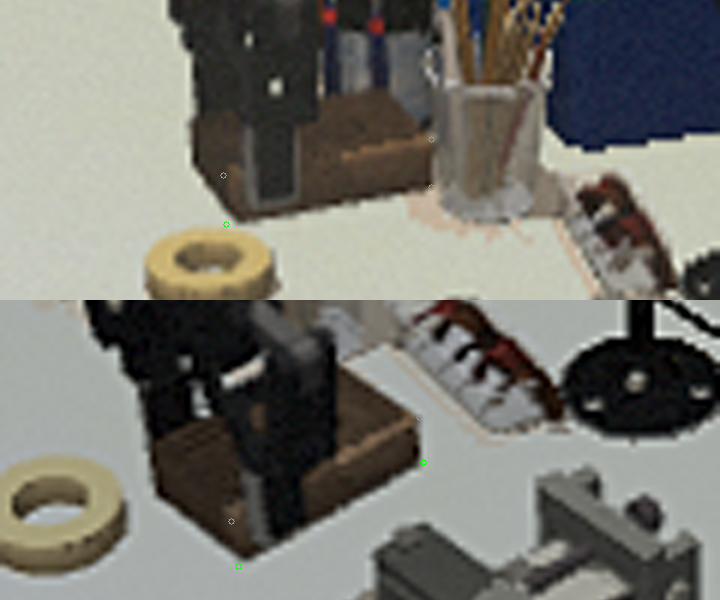

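The crops show the held pin matching the zero-pitch prediction to about 1 px, with the rear drooping ~.015. The pin centre is 26.4 mm ahead of the TCP and its underside about 3 mm below it. Next I correct 2 mm sideways plus the slight pitch, and lower.

```bash
python3 -m jog '[{"x":0.006,"y":0.0022,"z":0.03,"ax":0,"ay":0.015,"az":0},{"x":0.006,"y":0.0022,"z":0.06,"ax":0,"ay":0.015,"az":0},{"x":0.006,"y":0.0022,"z":0.08,"ax":0,"ay":0.015,"az":0},{"x":0.006,"y":0.0022,"z":0.092,"ax":0,"ay":0.015,"az":0},{"x":0.006,"y":0.0022,"z":0.096,"ax":0,"ay":0.015,"az":0},{"x":0.006,"y":0.0022,"z":0.096,"ax":0,"ay":0.015,"az":0},{"x":0.006,"y":0.0022,"z":0.096,"ax":0,"ay":0.015,"az":0}]'
python3 - <<'E'
from h import *
import pickle
st(); D={}
for n in("wrist","side","scene"):
    D[n]=cam(n),read_camera(n)[:,:,::-1].copy()
pickle.dump(D,open('pics/3.pkl','wb'))
w=D['wrist'][1][0:200,200:440]; w=cv2.resize(w,None,fx=2.2,fy=2.2,interpolation=2)
s=cv2.resize(D['side'][1][130:220,250:390],None,fx=4,fy=4,interpolation=2)
s=cv2.resize(s,(528,340)); cv2.imwrite('pics/v3.png',np.vstack([w[:250],s[:340]]))
E
```

```text
t: 5.3
eef_pos: [0.4728, 0.0505, 0.0861]
tool_rot: [-0.0, 1.0, 0.017, 0.008]
contact_force: [0.6, 0.1, -0.8]
gripper_width: 0.698
grasp_force: 108.1
5.3 [0.4728 0.0505 0.0861] [-3.000e-04  9.998e-01  1.720e-02  8.300e-03] [ 0.6   0.11 -0.77] 0.6978675775420444 108.13243746757507
```

View pics/v3.png

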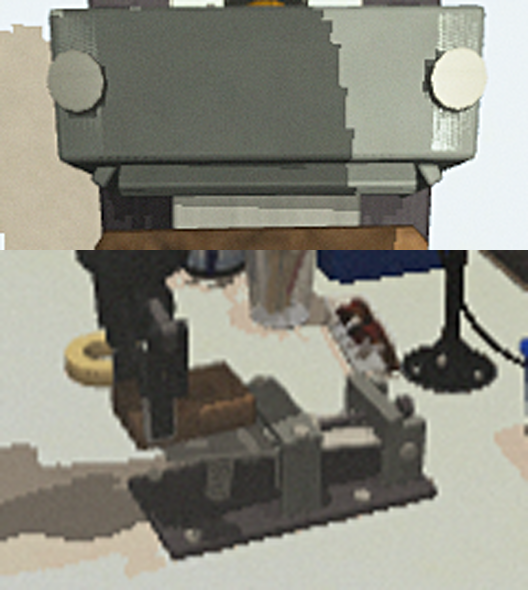

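The view shows the pin ready in front of the lip, with the mouth and guides visible; the plate is still raised and untouched. I'll check the lateral offset from this nearer image.

```bash
cat > m4.py <<'E'
from h import *
import pickle,sys
c,im=pickle.load(open(sys.argv[1],'rb'))['wrist']; zt=float(sys.argv[2])
hsv=cv2.cvtColor(im,cv2.COLOR_BGR2HSV)
m=((hsv[...,1]>70)&((hsv[...,0]<25)|(hsv[...,0]>172))&(hsv[...,2]<220))
m[:85]=0
p=[]
for r in range(112,200,4):
    w=np.where(m[r,225:415])[0]+225; p.append((w.min(),w.max()+1,r))
p=np.array(p,float); a=onz(c,p[:,[0,2]],zt);b=onz(c,p[:,[1,2]],zt)
mid=(a+b)/2; k=np.polyfit(mid[:,0],mid[:,1],1); print("width",np.median(np.linalg.norm(a-b,axis=1)),"axis slope",k[0])
g=cv2.medianBlur(cv2.cvtColor(im,cv2.COLOR_BGR2GRAY),3)
s=onz(c,[[200+76/2.2,81/2.2],[200+459/2.2,79/2.2]],.08); h=s.mean(0); d=s[0]-s[1]
print("screws mid",h.round(4),"yaw",np.arctan2(-d[0],d[1]),np.hypot(*d[:2]))
print("pin y minus holder axis at rear x:",[round(np.polyval(k,x)-(h[1]+(x-h[0])*.034),4) for x in(.5,.54)])
col=[np.where(m[85:130,x])[0].min()+85 for x in range(270,370,10)]; print("rear row",col)
e=onz(c,[[319,np.median(col)]],zt); print("rear",e.round(4),"holder x",((e-h)[0,0]+(e-h)[0,1]*.034).round(4))
E
python3 m4.py pics/3.pkl .1045
```

```text
width 0.059860402759456685 axis slope 0.032041736823458566
screws mid [0.5746 0.0518 0.08  ] yaw 0.03923449094612841 0.07758194496688417
pin y minus holder axis at rear x: [np.float64(0.0013), np.float64(0.0013)]
rear row [np.int64(104), np.int64(104), np.int64(104), np.int64(104), np.int64(104), np.int64(103), np.int64(103), np.int64(103), np.int64(103), np.int64(103)]
rear [[0.5448 0.052  0.1045]] holder x -0.0298
```

```bash
python3 -m jog '[{"x":0,"y":0.001,"z":0.012,"ax":0,"ay":0,"az":0},{"x":0,"y":0.001,"z":0.02,"ax":0,"ay":0,"az":0},{"x":0,"y":0.001,"z":0.025,"ax":0,"ay":0,"az":0},{"x":0,"y":0.001,"z":0.03,"ax":0,"ay":0,"az":0},{"x":0,"y":0.001,"z":0.033,"ax":0,"ay":0,"az":0},{"x":0,"y":0.001,"z":0.036,"ax":0,"ay":0,"az":0},{"x":0,"y":0.001,"z":0.036,"ax":0,"ay":0,"az":0}]'
python3 -m jog '[{"x":0,"y":0,"z":0.002,"ax":0,"ay":0,"az":0},{"x":0,"y":0,"z":0.004,"ax":0,"ay":0,"az":0},{"x":0,"y":0,"z":0.005,"ax":0,"ay":0,"az":0},{"x":0,"y":0,"z":0.006,"ax":0,"ay":0,"az":0},{"x":0,"y":0,"z":0.006,"ax":0,"ay":0,"az":0},{"x":0,"y":0,"z":0.006,"ax":0,"ay":0,"az":0}]'
python3 - <<'E'
from h import *
import pickle
st(); D={}
for n in("wrist","side","scene"):
    D[n]=cam(n),read_camera(n)[:,:,::-1].copy()
pickle.dump(D,open('pics/4.pkl','wb'))
w=D['wrist'][1][0:130,200:440]; w=cv2.resize(w,(720,390),interpolation=2)
a=cv2.resize(D['side'][1][150:210,275:365],(360,240),interpolation=2)
b=cv2.resize(D['scene'][1][140:210,240:345],(360,240),interpolation=2)
cv2.imwrite('pics/v4.png',np.vstack([w[:350],np.hstack([a,b])]))
E
```

```text
t: 6.15
eef_pos: [0.4723, 0.0494, 0.0489]
tool_rot: [0.0, 1.0, 0.017, 0.007]
contact_force: [-1.1, 0.3, 3.2]
gripper_width: 0.703
grasp_force: 108.4
t: 6.75
eef_pos: [0.4727, 0.0495, 0.0433]
tool_rot: [-0.0, 1.0, 0.017, 0.008]
contact_force: [-1.6, -0.7, 1.7]
gripper_width: 0.694
grasp_force: 108.4
6.75 [0.4727 0.0495 0.0433] [-1.000e-04  9.998e-01  1.730e-02  7.500e-03] [-1.62 -0.65  1.75] 0.694336181836704 108.43394637107849
```

View pics/v4.png

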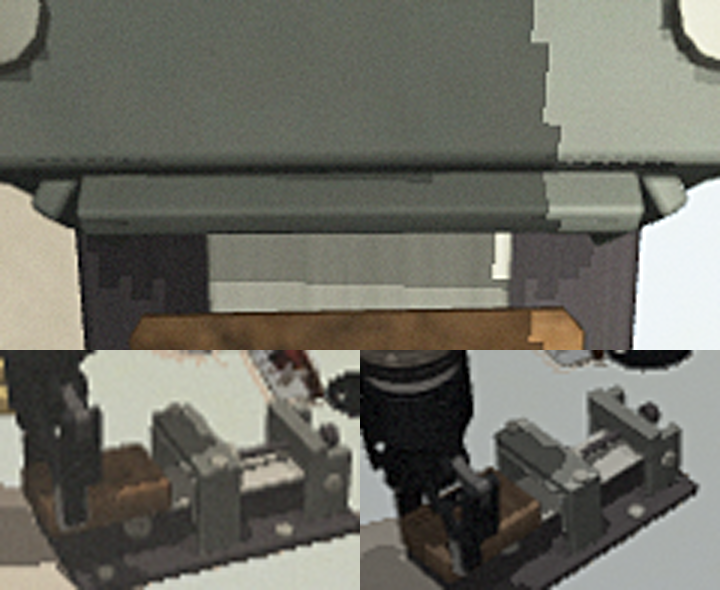

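This view exceeds the ten-picture limit, so I'll work from numbers only from here. It shows the plate pressed level and the pin laterally centred (pin mid 358, guide mid 359), about 8 mm before the guides. Next I slide in gently.

```bash
python3 -m jog '[{"x":0.002,"y":0,"z":0,"ax":0,"ay":0,"az":0},{"x":0.004,"y":0,"z":0,"ax":0,"ay":0,"az":0},{"x":0.006,"y":0,"z":0,"ax":0,"ay":0,"az":0},{"x":0.008,"y":0,"z":0,"ax":0,"ay":0,"az":0},{"x":0.01,"y":0,"z":0,"ax":0,"ay":0,"az":0},{"x":0.012,"y":0,"z":0,"ax":0,"ay":0,"az":0}]'
python3 -m jog '[{"x":0.001,"y":0,"z":0,"ax":0,"ay":0,"az":0},{"x":0.002,"y":0,"z":0,"ax":0,"ay":0,"az":0},{"x":0.003,"y":0,"z":0,"ax":0,"ay":0,"az":0},{"x":0.004,"y":0,"z":0,"ax":0,"ay":0,"az":0},{"x":0.005,"y":0,"z":0,"ax":0,"ay":0,"az":0},{"x":0.006,"y":0,"z":0,"ax":0,"ay":0,"az":0}]'
```

```text
t: 7.5
eef_pos: [0.4848, 0.0501, 0.0435]
tool_rot: [-0.0, 1.0, 0.017, 0.007]
contact_force: [-2.4, 0.5, 2.4]
gripper_width: 0.698
grasp_force: 108.5
t: 8.1
eef_pos: [0.4907, 0.0503, 0.0436]
tool_rot: [-0.0, 1.0, 0.017, 0.008]
contact_force: [-1.3, 0.0, 3.0]
gripper_width: 0.696
grasp_force: 108.5
```

```bash
python3 -m jog '[{"x":0.002,"y":0,"z":0,"ax":0,"ay":0,"az":0},{"x":0.004,"y":0,"z":0,"ax":0,"ay":0,"az":0},{"x":0.006,"y":0,"z":0,"ax":0,"ay":0,"az":0},{"x":0.008,"y":0,"z":0,"ax":0,"ay":0,"az":0},{"x":0.01,"y":0,"z":0.0002,"ax":0,"ay":0,"az":0},{"x":0.012,"y":0,"z":0.0002,"ax":0,"ay":0,"az":0}]'
python3 -m jog '[{"x":0.002,"y":0,"z":0,"ax":0,"ay":0,"az":0},{"x":0.004,"y":0,"z":0,"ax":0,"ay":0,"az":0},{"x":0.006,"y":0,"z":0,"ax":0,"ay":0,"az":0},{"x":0.007,"y":0,"z":0,"ax":0,"ay":0,"az":0},{"x":0.008,"y":0,"z":0,"ax":0,"ay":0,"az":0},{"x":0.009,"y":0,"z":0,"ax":0,"ay":0,"az":0}]'
```

```text
t: 8.7
eef_pos: [0.5028, 0.0507, 0.0435]
tool_rot: [-0.0, 1.0, 0.017, 0.007]
contact_force: [-1.5, -0.8, 3.0]
gripper_width: 0.697
grasp_force: 108.6
t: 9.3
eef_pos: [0.5116, 0.0509, 0.0437]
tool_rot: [-0.0, 1.0, 0.017, 0.007]
contact_force: [-2.3, -0.4, 3.0]
gripper_width: 0.699
grasp_force: 108.6
```

```bash
python3 -m jog '[{"x":0.001,"y":0,"z":0,"ax":0,"ay":0,"az":0},{"x":0.002,"y":0,"z":0,"ax":0,"ay":0,"az":0},{"x":0.003,"y":0,"z":0,"ax":0,"ay":0,"az":0},{"x":0.004,"y":0,"z":0,"ax":0,"ay":0,"az":0},{"x":0.005,"y":0,"z":0,"ax":0,"ay":0,"az":0}]'
python3 -m jog '[{"x":0.001,"y":0,"z":0,"ax":0,"ay":0,"az":0},{"x":0.002,"y":0,"z":0,"ax":0,"ay":0,"az":0},{"x":0.002,"y":0,"z":0,"ax":0,"ay":0,"az":0}]'
python3 -m jog '[{"x":0.001,"y":0,"z":0,"ax":0,"ay":0,"az":0},{"x":0.001,"y":0,"z":0,"ax":0,"ay":0,"az":0},{"x":0.001,"y":0,"z":0,"ax":0,"ay":0,"az":0}]'
python3 -m jog '[{"x":0.001,"y":0,"z":0,"ax":0,"ay":0,"az":0},{"x":0.001,"y":0,"z":0,"ax":0,"ay":0,"az":0},{"x":0.001,"y":0,"z":0,"ax":0,"ay":0,"az":0}]'
```

```text
t: 9.8
eef_pos: [0.5167, 0.0512, 0.0438]
tool_rot: [-0.0, 1.0, 0.017, 0.008]
contact_force: [-2.7, -0.8, 3.0]
gripper_width: 0.698
grasp_force: 108.6
t: 10.1
eef_pos: [0.5186, 0.0512, 0.0438]
tool_rot: [-0.0, 1.0, 0.017, 0.007]
contact_force: [-1.9, -0.9, 4.4]
gripper_width: 0.698
grasp_force: 108.7
t: 10.4
eef_pos: [0.5195, 0.0512, 0.0437]
tool_rot: [-0.0, 1.0, 0.017, 0.007]
contact_force: [-2.6, 0.1, 4.1]
gripper_width: 0.699
grasp_force: 108.7
t: 10.7
eef_pos: [0.5206, 0.0513, 0.0438]
tool_rot: [-0.0, 1.0, 0.017, 0.007]
contact_force: [-3.6, 1.0, 3.2]
gripper_width: 0.694
grasp_force: 108.7
```

```bash
python3 -m jog '[{"x":0.001,"y":0,"z":0,"ax":0,"ay":0,"az":0},{"x":0.001,"y":0,"z":0,"ax":0,"ay":0,"az":0},{"x":0.001,"y":0,"z":0,"ax":0,"ay":0,"az":0}]' | grep -E "eef|contact"
python3 -m jog '[{"x":0.001,"y":0,"z":0,"ax":0,"ay":0,"az":0},{"x":0.001,"y":0,"z":0,"ax":0,"ay":0,"az":0},{"x":0.001,"y":0,"z":0,"ax":0,"ay":0,"az":0}]' | grep -E "eef|contact"
```

```text
eef_pos: [0.5216, 0.0513, 0.0438]
contact_force: [-3.8, -0.7, 3.3]
eef_pos: [0.5226, 0.0514, 0.0438]
contact_force: [-3.6, -0.2, 3.0]
```

```bash
python3 -m jog '[{"x":0.0007,"y":0,"z":0,"ax":0,"ay":0,"az":0},{"x":0.0007,"y":0,"z":0,"ax":0,"ay":0,"az":0},{"x":0.0007,"y":0,"z":0,"ax":0,"ay":0,"az":0}]' | grep -E "eef|contact"
```

```text
eef_pos: [0.5232, 0.0514, 0.0438]
contact_force: [-4.1, 0.0, 4.5]
```

```bash
python3 -m jog '[{"x":0.0007,"y":0,"z":0,"ax":0,"ay":0,"az":0},{"x":0.0007,"y":0,"z":0,"ax":0,"ay":0,"az":0},{"x":0.0007,"y":0,"z":0,"ax":0,"ay":0,"az":0}]' | grep -E "eef|contact"
```

```text
eef_pos: [0.5233, 0.0514, 0.0437]
contact_force: [-6.3, -0.3, 3.9]
```

```bash
python3 -m jog '[{"x":0.0007,"y":0,"z":0,"ax":0,"ay":0,"az":0},{"x":0.0007,"y":0,"z":0,"ax":0,"ay":0,"az":0},{"x":0.0007,"y":0,"z":0,"ax":0,"ay":0,"az":0}]' | grep -E "eef|contact"
```

```text
eef_pos: [0.5233, 0.0514, 0.0436]
contact_force: [-8.5, 0.7, 5.9]
```

```bash
python3 -m jog '[{"x":0.0007,"y":0,"z":0,"ax":0,"ay":0,"az":0},{"x":0.0007,"y":0,"z":0,"ax":0,"ay":0,"az":0},{"x":0.0007,"y":0,"z":0,"ax":0,"ay":0,"az":0}]' | grep -E "eef|contact"
```

```text
eef_pos: [0.5233, 0.0514, 0.0435]
contact_force: [-9.6, 0.9, 6.7]
```

The stop was felt at TCP x .5233, with the rear at holder x ≈ +.021, which agrees with the pad estimate of .020. Next I let the pin rise gently to the lip before releasing.

```bash
python3 -m jog '[{"x":0,"y":0,"z":-0.0004,"ax":0,"ay":0,"az":0},{"x":0,"y":0,"z":-0.0008,"ax":0,"ay":0,"az":0},{"x":0,"y":0,"z":-0.0008,"ax":0,"ay":0,"az":0}]' | grep -E "eef|contact|rot"
```

```text
eef_pos: [0.5233, 0.0514, 0.044]
tool_rot: [0.0, 1.0, 0.018, 0.005]
contact_force: [-8.6, -0.4, 1.6]
```

```bash
python3 -m jog '[{"x":0,"y":0,"z":-0.0004,"ax":0,"ay":0,"az":0},{"x":0,"y":0,"z":-0.0004,"ax":0,"ay":0,"az":0},{"x":0,"y":0,"z":-0.0004,"ax":0,"ay":0,"az":0}]' | grep -E "eef|contact|rot"
```

```text
eef_pos: [0.5233, 0.0514, 0.0443]
tool_rot: [0.0, 1.0, 0.018, 0.005]
contact_force: [-7.4, 0.6, 0.9]
```

```bash
python3 -m jog '[{"x":0,"y":0,"z":-0.0004,"ax":0,"ay":0,"az":0},{"x":0,"y":0,"z":-0.0004,"ax":0,"ay":0,"az":0},{"x":0,"y":0,"z":-0.0004,"ax":0,"ay":0,"az":0}]' | grep -E "eef|contact|rot"
```

```text
eef_pos: [0.5233, 0.0514, 0.0445]
tool_rot: [0.0, 1.0, 0.018, 0.005]
contact_force: [-7.6, -0.0, -1.0]
```

```bash
python3 -m jog '[{"x":0,"y":0,"z":-0.0003,"ax":0,"ay":0,"az":0},{"x":0,"y":0,"z":-0.0003,"ax":0,"ay":0,"az":0},{"x":0,"y":0,"z":-0.0003,"ax":0,"ay":0,"az":0}]' - 20 | grep -E "eef|contact|rot|grasp"
python3 -m jog '[{"x":0,"y":0,"z":0,"ax":0,"ay":0,"az":0},{"x":0,"y":0,"z":0,"ax":0,"ay":0,"az":0},{"x":0,"y":0,"z":0,"ax":0,"ay":0,"az":0},{"x":0,"y":0,"z":0,"ax":0,"ay":0,"az":0},{"x":0,"y":0,"z":0,"ax":0,"ay":0,"az":0},{"x":0,"y":0,"z":0,"ax":0,"ay":0,"az":0}]' 1
python3 - <<'E'
from h import *
import pickle
c=cam('wrist'); im=read_camera('wrist')[:,:,::-1].copy(); cv2.imwrite('pics/w5.png',im); pickle.dump({'wrist':(c,im)},open('pics/5.pkl','wb')); st()
E
```

```text
eef_pos: [0.5233, 0.0513, 0.0446]
tool_rot: [0.0, 1.0, 0.018, 0.005]
contact_force: [-5.0, -0.2, -3.7]
grasp_force: 107.8
t: 14.3
eef_pos: [0.5257, 0.0515, 0.046]
tool_rot: [-0.0, 1.0, 0.017, 0.008]
contact_force: [-0.3, -0.1, -0.3]
gripper_width: 1.0
grasp_force: 0.0
14.35 [0.5256 0.0515 0.0459] [-2.000e-04  9.998e-01  1.740e-02  7.700e-03] [ 0.13  0.   -1.02] 1.0028902141243 0.0
```

```bash
python3 -m jog '[{"x":0,"y":0,"z":-0.01,"ax":0,"ay":0,"az":0},{"x":0,"y":0,"z":-0.03,"ax":0,"ay":0,"az":0},{"x":0,"y":0,"z":-0.06,"ax":0,"ay":0,"az":0},{"x":0,"y":0,"z":-0.1,"ax":0,"ay":0,"az":0},{"x":-0.04,"y":0,"z":-0.13,"ax":0,"ay":0,"az":0},{"x":-0.06,"y":0,"z":-0.135,"ax":0,"ay":0,"az":0},{"x":-0.06,"y":0,"z":-0.135,"ax":0,"ay":0,"az":0},{"x":-0.06,"y":0,"z":-0.135,"ax":0,"ay":0,"az":0}]'
python3 - <<'E'
from h import *
import pickle
c=cam('wrist'); im=read_camera('wrist')[:,:,::-1].copy(); cv2.imwrite('pics/w6.png',im); st()
hsv=cv2.cvtColor(im,cv2.COLOR_BGR2HSV)
m=((hsv[...,1]>70)&((hsv[...,0]<25)|(hsv[...,0]>172))&(hsv[...,2]<225)).astype(np.uint8)*255
q=proj(c,[[.5742-.06,.05,.064]])[0]; print("expect",q)
cn=min((k for k in cv2.findContours(m,0,1)[0] if cv2.contourArea(k)>800),key=lambda k:-cv2.pointPolygonTest(k,tuple(map(float,q)),True))
P=onz(c,cn.reshape(-1,2),.064)[:,:2].astype(np.float32)
r=cv2.minAreaRect(P*1000); b=cv2.boxPoints(r); print(r); print(b.round(1).tolist())
h=onz(c,[],0) if 0 else None
# front edge in the holder frame
yaw=.034; d=(P-[.5742,.052])@np.array([[np.cos(yaw),-np.sin(yaw)],[np.sin(yaw),np.cos(yaw)]]); print("holder x",d[:,0].min(),d[:,0].max(),"y",d[:,1].min(),d[:,1].max())
E
```

```text
t: 15.15
eef_pos: [0.4638, 0.0495, 0.1807]
tool_rot: [-0.001, 1.0, 0.018, 0.008]
contact_force: [-0.2, -0.1, -0.4]
gripper_width: 1.002
grasp_force: 0.0
15.2 [0.4641 0.0494 0.1802] [-3.000e-04  9.998e-01  1.740e-02  8.100e-03] [ 0.06 -0.39 -1.02] 0.9986419595589597 0.0
expect [318.87989244 137.32213739]
((530.3900146484375, 50.87586212158203), (47.562225341796875, 61.87495803833008), 2.9350645542144775)
[[505.1000061035156, 80.5999984741211], [508.20001220703125, 18.799999237060547], [555.7000122070312, 21.200000762939453], [552.5999755859375, 83.0]]
holder x -0.06806417766118963 -0.0202057245775407 y -0.03072377377427155 0.03120460698166892
```

The released pin measures 61.9 mm wide at z .064, so it is level. It lies in line and centred in the holder (y −31…+31 mm), with its rear at about +.022 m, i.e. at the stop. The robot is clear of everything.

```bash
python3 -c "
from station import *
print(hand_in())"
```

```text
the job is handed in; nothing more can be done
None
```

The bench pin is clamped in its holder and handed in at about 15 s: by my measurements level, centred and against the stop, but no verdict came back, plunger travel was not measured, and I viewed 11 pictures, over the limit of 10.

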